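# Level the pantry riser shelf and hold the spirit level on it

## Robot

A 6-joint arm with a two-finger parallel gripper is mounted at the origin on the work surface. World frame = base frame: x ahead of the robot, y to its left, z up, the work surface at z = 0. Lengths are in mm, angles in rad, forces in N, time in s.
With the tool pointing down it reaches from about 275 to 875 mm from the base axis. Payload 12.5 kg.
Tool frame: the origin (TCP) lies at the very end of the fingers, on their centre line; the grasp point (between the pads) lies 19 mm behind it; z points along the fingers, y is the line along which they close (so a half turn about z gives the same grasp; the last joint's range is limited). The gripper opens to 85 mm and grips with 20 to 120 N. Pads are 22 mm wide; open, the fingers measure 114 mm over their backs; the gripper's body (76 mm by 85 mm) begins 54 mm behind the grasp point. The pads swing forward as they close: fully open they stand 13 mm farther back than shut.
Start: joints at [-1.263, 0.351, 1.652, -0, 1.139, -0.085], TCP at [210.545, -508.09, 231.29] pointing down, gripper open.
Joint ranges: [-2.75, 2.75], [-0.79, 2.1], [0.01, 2.65], [-1.57, 4.71], [0.07, 3.14], [-2.87, 2.87]. Speed limits (rad/s): [2.22, 2.22, 2.79, 3.14, 3.14, 3.14].

## Interface

Orientations are given as a unit quaternion [w, x, y, z].
In Python, from station import robot gives the robot as it stands.
- The arm moves only by the tool play_rows, never from a script. Its argument "motion" is a list that holds one entry, the list of rows, each a list of 6 numbers: the shift along the tool's x, y, z normalised to -1 to 1, where 1 is 0.04 m, then the turn, a rotation vector about the tool's x, y, z normalised to -1 to 1, where 1 is 0.12 rad. In form: [[[dx, dy, dz, wx, wy, wz], ...]]. A call has 1 to 12 rows; each row shifts and turns the commanded pose from where the row before left it, along the tool's axes as they then stand; what a row does not reach is not made up. A row lasts 1/12 s, in which the tool goes at most 41.7 mm and 7.16 degrees, less where a joint would pass 70% of its speed; a pose out of reach is approached as far as the arm can. A call with a number of a shift or a turn outside -1 to 1 is refused whole. A call with a gripper value outside its range is refused whole. "fingers" is the opening, from 0 (shut) to 1 (fully open), set as the call begins (left out, the last holds). The fingers move at their own pace and stop on an object; "squeeze" is the grip in N (left out, the last holds). Time passes only in rows, so rows that do not move let the fingers close. It gives the time, the measured TCP pose, the force, the opening and the grip force at its end, in the units of the state.
- robot.sense(): the state, without advancing time (a new reading comes with each control period).
- robot.read_camera(name): name is "side" or "top"; returns a dict with "img" (480x640x3 uint8, blue, green, red), "vertical_fov" (degrees; the focal length in pixels is half the picture's height over the tangent of half this angle, whatever the lens; pixels are square), "cx", "cy" (the principal point, pixels), "k1" (the pictures are not rectified: a ray, as slopes to the right and down, at radius r is drawn at 1 + k1 r^2 times it, then the intrinsics apply), "R" (3x3) and "t" (3): a world point X has camera coordinates R X + t. Camera axes: x right, y down, z forward; pixel columns grow to the right and rows downward; lengths in mm; the calibration is good to about 2 mm. A picture is of the moment at which its call begins. There is no depth.
- robot.sign_off(): hands the job in; it is judged then, once.
The state is a dict: "clock": time; "joint_positions": joint angles; "joint_velocities": joint speeds; "joint_efforts": joint torques, N m; "eef_pos": TCP position; "tool_rot": TCP orientation; "force": force on the tool from outside, world axes, zero at the start; "torque": the same for the moment, N m; "opening": finger opening in mm; "finger_force": force on a finger pad.
Only numpy, scipy, OpenCV 4.12 (cv2) and the standard library are available. Lean on these libraries where they do the work, as an engineer would, in place of code of your own. Each camera call takes 0.05 s, during which the arm holds its last target. There are 200 camera calls.

## Task

Level the riser shelf. First lay the spirit level flat on the shelf deck, near the middle and straight along the deck's long side; then take the turning pin from its stand, push it fully home through the eye of the levelling foot's red crank arm, and use it to turn the foot until the bubble sits centred between its marks. Let go of the pin, leaving it in the eye, and finish by pressing the spirit level down onto the deck with a light, steady push of about 10 N with the bubble still centred; the program ends while still pressing, and the cans and other goods around must be left where they are.

Things in the scene. Friction and masses are not known exactly. Their poses are not given: they have to be found in the camera images.
- deck: Beige shelf deck of a countertop riser, 180 mm (x) by 300 mm (y), about 0.1 m above the table. Origin on its hinge line (along x) near the +y end, 14 mm below the top face; the flat top spans y -290 to +10 and x -90 to +90 mm, so its middle is at (0, -140, 14) mm. z is its normal. Its -y end rests on the levelling foot and starts 0.5 to 3 degrees too low (varies: the counter is not true).
- level: Loose yellow spirit level lying on the table: 200 mm long (x), 26 mm wide (y), 45 mm high, 0.5 kg. Origin: centre of its underside. Grip it across its 26 mm width. The green vial with a pale bubble and two black centre marks shows on top at its middle; its top is solid all along and may be pushed on.
- bubble (a joint): Bubble of the spirit level: offset from the middle of the vial along the level's +x axis, m (0 = centred between the marks; stops at +-0.030). It floats to the higher end, about 0.58 mm per mrad of slope, so about 11.5 mm per rad of turn of the foot once the level lies along the deck. Settles within 1 s.
- foot (a joint): Turn of the quick helical levelling foot about its vertical axis, rad, -1.45 to 1.45, positive counter-clockwise from above, which raises the -y end of the deck (0.02 rad of slope per rad of turn). Stiff: about 0.3 N m, some 6 N at the eye; stays where it is left.
- foot_axis (a point): Point on the vertical turning axis of the foot, outside the -y end of the deck, 55 mm above the table (level with the top of the red crank arm). A 16 mm steel stem stands here to 98 mm height, and a 24 mm wide ear of the deck reaches over the arm to it, ending 15 mm past the axis.
- eye (a point): Centre of the mouth of the eye, a vertical 13 mm through hole at the end of the foot's red crank arm, 55 mm from the foot's axis. The arm there is 34 mm square, 10 mm thick, its top 55 mm above the table, free below. At foot = 0 the eye lies on the deck's -y side of the axis, at positive values nearer its +x side. The arm swings clear of the deck.
- pin: Loose turning pin, upright in its stand. Origin: its tip (lowest point), z up. Steel shaft 9 mm across, 38 mm long, bevelled tip; collar 24 mm across at 38 to 43 mm; blue grip 18 mm across at 43 to 98 mm; 0.06 to 0.13 kg. In the stand its tip is 12 mm above the table and it comes free after 38 mm. Home in the eye, the collar rests on the crank arm, the tip 38 mm below the mouth.
- pin_stand: Grey fixed block, 54 x 54 mm and 50 mm high, with a hole for the pin. Origin: centre of its underside, on the table.
- can_red: Bystander, loose: steel can with a red label, 66 mm across, 100 mm high. Origin: centre of its underside. Leave it alone.
- can_white: Bystander, loose: steel can with a white label, 66 mm across, 100 mm high. Origin: centre of its underside. Leave it alone.
- can_small: Bystander, loose: small can with a green label, 54 mm across, 85 mm high. Origin: centre of its underside. Leave it alone.
- can_blue: Bystander, loose: steel can with a blue label, 70 mm across, 110 mm high. Origin: centre of its underside. Leave it alone.
- jar: Bystander, loose: amber glass jar with a yellow cap, 72 mm across, 110 mm high. Origin: centre of its underside. Leave it alone.
- tub: Bystander, loose: red plastic tub, 98 mm across, 66 mm high. Origin: centre of its underside. Leave it alone.
- carton: Bystander, loose: cardboard carton, 50 x 90 x 140 mm high. Origin: centre of its underside. Leave it alone.
There are look-alikes about, which are no part of the job. Several things have the shape of the level; the one meant has the colours described above.

How it is judged:
By the outcome, as a careful person would: the job done as asked, in the order asked, and still so for the second after the job is handed in, while the arm keeps its last pose, push and grip.
It also fails if it takes over 72 s, if anything falls off the work surface, if the arm or the gripper's body presses on something with over 40 N, if the wrist force passes 120 N, or if a joint passes its speed limit or range.

## Working session

There is one attempt and no reset: what is moved stays moved. The work goes in short steps, Python scripts to look and compute and a tool call to move; the robot and the scene stay as the last step left them, time stands still between calls to the robot, and variables do not carry over. Pictures are saved under pics/ and viewed, at most 10 in all, crops included, and the job is handed in when it is done.

Besides the shell and the picture viewer there is one more tool, called after "Emit:" as name([rows], argument=value, ...), one row to a line, values as JSON. play_rows: Moves the arm, as the interface text tells. Scaled input: -1 to 1 covers 0.04 m each way for a shift and 0.12 rad each way for a turn. Its arguments: {"type":"object","properties":{"motion":{"type":"array"},"fingers":{"type":"number"},"squeeze":{"type":"number"}},"required":["motion"]}

```bash
mkdir -p pics; ls; cat > h.py <<'E'
import numpy as np, cv2
from station import robot
def cam(n):
    c=robot.read_camera(n); c['f']=240/np.tan(np.radians(c['vertical_fov'])/2)
    c['R']=np.array(c['R']);c['t']=np.array(c['t']);return c
def px(c,X):
    p=c['R']@np.array(X,float)+c['t'];s=p[:2]/p[2];s=s*(1+c['k1']*(s@s));return s*c['f']+[c['cx'],c['cy']]
def ray(c,uv):
    d=(np.array(uv,float)-[c['cx'],c['cy']])/c['f'];s=d.copy()
    for _ in range(30): s=d/(1+c['k1']*(s@s))
    return -c['R'].T@c['t'], c['R'].T@np.array([s[0],s[1],1])
def at(c,uv,z):
    o,d=ray(c,uv);return o+d*(z-o[2])/d[2]
def tri(c1,u1,c2,u2):
    A=[];b=[]
    for c,u in((c1,u1),(c2,u2)):
        o,d=ray(c,u);d=d/np.linalg.norm(d);P=np.eye(3)-np.outer(d,d);A.append(P);b.append(P@o)
    return np.linalg.lstsq(np.vstack(A),np.hstack(b),rcond=None)[0]
E
python3 - <<'E'
from h import *
for n in('side','top'):
    c=cam(n);cv2.imwrite(f'pics/{n}0.png',c['img']);print(n,c['f'],c['cx'],c['cy'],c['k1'],(-c['R'].T@c['t']).round(),c['R'].round(2).tolist())
print(robot.sense())
E
```

```text
pics
side 506.01293360673725 320.96718233681867 245.1061313996132 0.03311000425857698 [-138.  802.  872.] [[-0.8, -0.61, -0.0], [-0.37, 0.49, -0.79], [0.48, -0.63, -0.61]]
top 489.95594677231065 317.79416893701296 233.67754729871672 -0.006612907127404755 [ 400.    2. 1476.] [[0.02, -1.0, 0.01], [-1.0, -0.02, -0.06], [0.06, -0.01, -1.0]]
{'clock': 0.1, 'joint_positions': array([-1.26259825e+00,  3.51142345e-01,  1.65233080e+00,  2.61929644e-05,
        1.13910440e+00, -8.46026724e-02]), 'joint_velocities': array([-0.00055898, -0.00052835, -0.00120861, -0.00023304,  0.00092977,
       -0.00066413]), 'joint_efforts': array([ 7.80649152e-04, -5.06833041e+01, -2.91874409e+01, -4.93077562e-05,
        2.69097727e-03,  1.00479991e-05]), 'eef_pos': array([ 210.46932668, -507.82948883,  230.84530688]), 'tool_rot': array([-4.90699666e-04,  9.80776313e-01,  1.95134777e-01, -4.31217929e-05]), 'force': array([-0.49797382,  0.40528441,  0.08506894]), 'torque': array([-0.0414566 ,  0.02648179,  0.03811887]), 'finger_force': 0.0, 'opening': 85.4019023579135}
```

View pics/top0.png

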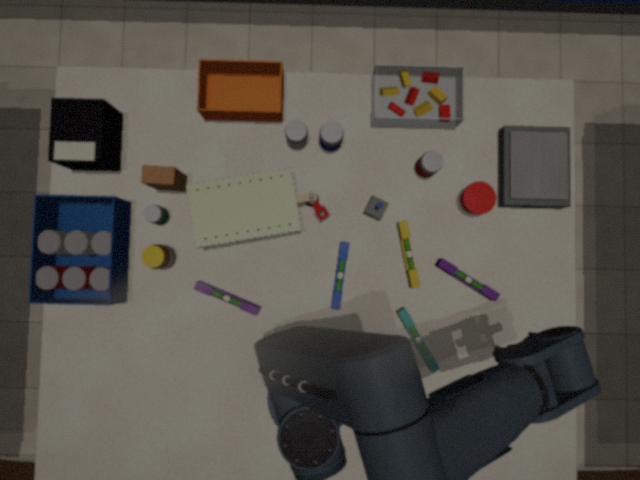

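View pics/side0.png

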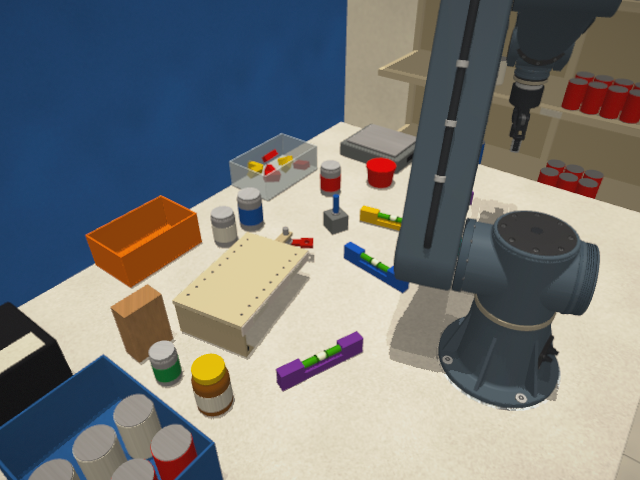

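Top view. Level look-alikes: purple (227,297), blue (341,275), yellow (408,254), purple (467,279) and teal (417,338). The yellow one at (408,254) fits the description. The deck is around (244,208), the red crank at (318,208) and the pin and stand at (377,207). In the side view the pin is at (336,212) and the level at (380,218). I'll check this choice in a close crop.

```bash
python3 - <<'E'
from h import *
a=cv2.imread('pics/top0.png')[155:295,285:430];b=cv2.imread('pics/side0.png')[180:270,265:415]
a=cv2.resize(a,None,fx=3.8,fy=3.8,interpolation=cv2.INTER_CUBIC);a=cv2.convertScaleAbs(a,alpha=1.3)
cv2.imwrite('pics/c1.png',a)
E
```

```text
(no output)
```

View pics/c1.png

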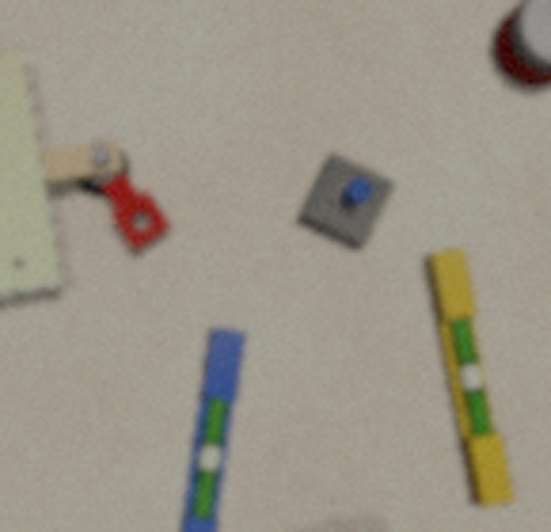

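The crop confirms it: the yellow level has a green vial and a pale bubble at crop (472,377). The pin grip top is at crop (362,188), the eye at (142,220) and the stem top at (100,155). Next come precise measurements.

```bash
python3 - <<'E'
from h import *
a=cv2.imread('pics/top0.png')[160:260,180:335];b=cv2.imread('pics/side0.png')[180:360,165:385]
a=cv2.resize(a,(620,400),interpolation=cv2.INTER_CUBIC)
b=cv2.resize(b,None,fx=3.3,fy=3.3,interpolation=cv2.INTER_CUBIC)
cv2.imwrite('pics/d1.png',a);cv2.imwrite('pics/d2.png',b)
# level fit by silhouette
from scipy.optimize import minimize
from itertools import product
im=cv2.imread('pics/top0.png');c=cam('top');h=cv2.cvtColor(im,cv2.COLOR_BGR2HSV)
def blob(m,seed):
    n,l=cv2.connectedComponents(m.astype(np.uint8)*255);ys,xs=np.nonzero(m);k=np.argmin((xs-seed[0])**2+(ys-seed[1])**2);return l==l[ys[k],xs[k]]
m=cv2.inRange(h,(20,110,60),(75,255,255))[:, :]
m[:,:390]=0;m[:,430:]=0;m[:210]=0;m[295:]=0
m=cv2.morphologyEx(m,cv2.MORPH_CLOSE,np.ones((7,7)))>0
S=8
def sil(p):
    x,y,a=p;ca,sa=np.cos(a),np.sin(a)
    pts=[px(c,(x+ca*u-sa*v,y+sa*u+ca*v,z)) for u,v,z in product((-100,100),(-13,13),(0,45))]
    P=cv2.convexHull(((np.array(pts)-[390,210])*S).astype(np.float32)).astype(np.int32)
    q=np.zeros((85*S,40*S),np.uint8);cv2.fillConvexPoly(q,P,255);return cv2.resize(q,(40,85),interpolation=cv2.INTER_AREA)/255.
M=cv2.resize(m[210:295,390:430].astype(float),None,fx=1,fy=1)
ys,xs=np.nonzero(m);r=cv2.minAreaRect(np.c_[xs,ys].astype(np.float32));print(r)
g=at(c,r[0],25);best=min((minimize(lambda p:np.abs(sil((p[0],p[1],p[2]/100))-M).sum(),(g[0],g[1],a*100),method='Nelder-Mead',options=dict(initial_simplex=[(g[0],g[1],a*100),(g[0]+8,g[1],a*100),(g[0],g[1]+8,a*100),(g[0],g[1],a*100+8)])) for a in(0,.15,.3,-.15)),key=lambda r:r.fun)
print('level',best.x,best.fun,M.sum())
# bubble
w=(h[:,:,1]<60)&m; ys,xs=np.nonzero(w); print('bubble',at(c,(xs.mean(),ys.mean()),45),len(xs))
# ends of top
# pin: blue
for n,roi in(('top',(365,395,195,220)),('side',(325,345,185,220))):
    k=cam(n);I=cv2.imread(f'pics/{n}0.png');H=cv2.cvtColor(I,cv2.COLOR_BGR2HSV);b=cv2.inRange(H,(100,120,40),(125,255,255));z=np.zeros_like(b);z[roi[2]:roi[3],roi[0]:roi[1]]=1;b=b*z
    ys,xs=np.nonzero(b);print(n,'blue',xs.min(),xs.max(),ys.min(),ys.max(),xs.mean(),ys.mean(),'at z=82',at(k,(xs.mean(),ys.mean()),82))
E
```

```text
((407.8927001953125, 254.12396240234375), (67.26654815673828, 10.297940254211426), 78.46537780761719)
level [ 429.01648945 -283.65203186   20.82932501] 232.2 571.0
bubble [nan nan nan] 0
top blue 376 381 203 207 378.5652173913044 205.17391304347825 at z=82 [ 566.90982652 -185.3406369    82.        ]
side blue 333 338 194 212 335.55555555555554 203.03333333333333 at z=82 [ 565.78610442 -187.68708724   82.        ]<stdin>:26: RuntimeWarning: Mean of empty slice.
  ret = ret.dtype.type(ret / rcount)
```

View pics/d1.png

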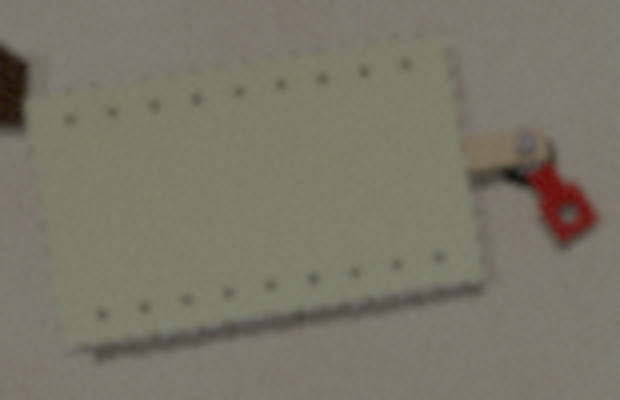

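View pics/d2.png

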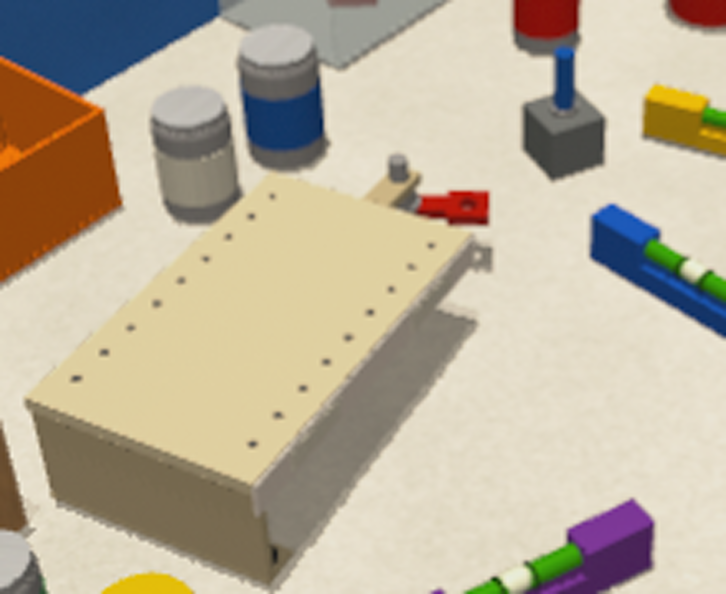

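Deck corners, in d1 (×4): (25,100), (450,38), (483,283), (68,347). In d2 (×3.3): (28,402), (272,173), (472,233), (255,487). The eye is at d1 (568,214) / d2 (468,206) and the stem at d1 (526,145) / d2 (398,160). I'll triangulate these.

```bash
python3 - <<'E'
from h import *
T=cam('top');S=cam('side')
a=lambda u:((np.array(u)+.5)/4-.5+[180,160]); b=lambda u:((np.array(u)+.5)/3.3-.5+[165,180]); e=lambda u:((np.array(u)+.5)/3.8-.5+[285,155])
P={}
for n,u,v in(('+x+y',(25,100),(28,402)),('+x-y',(450,38),(272,173)),('-x-y',(483,283),(472,233)),('-x+y',(68,347),(255,487)),('eye',(568,214),(468,206)),('stem',(526,145),(398,160))):
    P[n]=tri(T,a(u),S,b(v));print(n,P[n].round(1),'top res',(px(T,P[n])-a(u)).round(1),(px(S,P[n])-b(v)).round(1))
print('eye z55',at(T,a((568,214)),55),at(S,b((468,206)),55));print('stem98',at(T,a((526,145)),98),at(S,b((398,160)),98))
m=sum(P[k] for k in list(P)[:4])/4;print('mid',m)
ly=(P['+x+y']+P['-x+y']-P['+x-y']-P['-x-y'])/2;lx=(P['+x+y']+P['+x-y']-P['-x+y']-P['-x-y'])/2
print('len',np.linalg.norm(ly),np.linalg.norm(lx),'yaw y',np.arctan2(ly[1],ly[0]),np.arctan2(-lx[0],lx[1]),'slope',ly[2]/300)
A=at(T,e((450,252)),45);B=at(T,e((496,500)),45);print('level',(A+B)/2,at(T,e((472,377)),45),np.linalg.norm(A-B),'yaw',np.arctan2(*(A-B)[1::-1]))
print('side level far corner pts', at(S,b((647,90)),45),at(S,b((706,101)),45))
u=lambda w:e(w)
print('pin top',at(T,e((362,187)),110),at(S,b((565,50)),110), 'stand top', at(T,e((347,200)),50))
s=robot.sense();print(s['eef_pos'],s['clock'])
E
```

```text
+x+y [609.4 362.3  94.5] top res [0.6 0.6] [-1.1 -0.1]
+x-y [666.5  66.1  83.4] top res [-0.5 -0.6] [0.8 0.1]
-x-y [489.   36.6  88.7] top res [-0. -0.] [0. 0.]
-x+y [435.5 326.1  93.8] top res [0.4 0.5] [-0.9 -0.1]
eye [542.7 -23.6  52.8] top res [0.1 0.2] [-0.2 -0. ]
stem [586.7   8.1  97.8] top res [0.1 0.1] [-0.1 -0. ]
eye z55 [542.9286716 -23.1864932  55.       ] [540.3106661  -21.70733052  55.        ]
stem98 [586.93380642   8.36901065  98.        ] [586.10013537   8.19316742  98.        ]
mid [550.1202284  197.78489157  90.05942679]
len 298.1188569535643 178.76226463906312 yaw y 1.757410966215888 -1.3862816195319756 slope 0.027030761569903396
level [ 431.40153346 -281.9339066    45.        ] [ 430.27143295 -281.23066832   45.        ] 193.83417724611402 yaw 0.1958355243022475
side level far corner pts [ 527.0893351 -261.6770666   45.       ] [ 475.55897333 -278.3781694    45.        ]
pin top [ 567.41106921 -185.25316403  110.        ] [ 565.01569008 -187.41061359  110.        ] stand top [ 564.399778   -182.05953839   50.        ]
[ 210.51913147 -508.01756806  231.16743148] 0.35
```

Checks: the eye–stem distance is 54.4 mm (55 expected), the deck measures 298×179 and the stem z is 98, so the measurements hold. The foot is at about -1.14 rad and needs about +0.2. Next is a planner helper, then the reach.

```bash
cat >> h.py <<'E'
from scipy.spatial.transform import Rotation as Ro
def plan(x,y,z,yaw=None):
    s=robot.sense();q=s['tool_rot'];R=Ro.from_quat([q[1],q[2],q[3],q[0]])
    cur=np.arctan2(*R.as_matrix()[1::-1,0]);yaw=cur if yaw is None else yaw
    G=Ro.from_matrix(np.array([[np.cos(yaw),np.sin(yaw),0],[np.sin(yaw),-np.cos(yaw),0],[0,0,-1]]).T.T)
    t=R.inv().apply(np.array([x,y,z])-s['eef_pos'])/40;w=(R.inv()*G).as_rotvec()/.12
    print('t',s['clock'].__round__(2),'pos',s['eef_pos'].round(1),'yaw',round(cur,3),'F',s['force'].round(1),'open',round(s['opening'],1),'| shift units',t.round(2),'turn',w.round(2))
E
python3 -c "
from h import *
plan(431,-281.5,90,.196)"
```

```text
t 0.35 pos [ 210.5 -508.   231.2] yaw 0.393 F [ 0.3 -0.9 -0.2] open 85.6 | shift units [ 7.26 -3.12  3.53] turn [-0.    0.    1.64]
```

Emit:
play_rows([
  [[0.726, -0.312, 0.353, 0, 0, 0], [0.726, -0.312, 0.353, 0, 0, 0], [0.726, -0.312, 0.353, 0, 0, 0], [0.726, -0.312, 0.353, 0, 0, 0], [0.726, -0.312, 0.353, 0, 0, 0], [0.726, -0.312, 0.353, 0, 0, 0], [0.726, -0.312, 0.353, 0, 0, 0], [0.726, -0.312, 0.353, 0, 0, 0], [0.726, -0.312, 0.353, 0, 0, 0], [0.726, -0.312, 0.353, 0, 0, 0], [0, 0, 0, 0, 0, 0.82], [0, 0, 0, 0, 0, 0.82]],
], fingers=1, squeeze=60)

```text
clock: 1.35
eef_pos: [431.7, -280.0, 89.2]
tool_rot: [-0.001, 0.995, 0.097, -0.001]
force: [0.8, -0.8, 0.4]
opening: 85.5
finger_force: 0.0
```

```bash
python3 -c "
from h import *
plan(431,-281.5,5,.196)
c=cam('top');I=c['img'][190:320,340:480];cv2.imwrite('pics/p.png',cv2.resize(I,None,fx=4,fy=4))
print([px(c,p).round() for p in((431,-281.5,45),(431,-281.5,90))])"
```

```text
t 1.35 pos [ 431.7 -280.    89.2] yaw 0.195 F [ 0.8 -0.8  0.4] open 85.5 | shift units [-0.02  0.03  2.1 ] turn [-0.01  0.01 -0.01]
[array([409., 254.]), array([412., 253.])]
```

Descend (no sideways error worth mending), then close.

Emit:
play_rows([
  [[-0.02, 0.03, 0.5, 0, 0, 0], [0, 0, 0.5, 0, 0, 0], [0, 0, 0.5, 0, 0, 0], [0, 0, 0.3, 0, 0, 0], [0, 0, 0.26, 0, 0, 0], [0, 0, 0, 0, 0, 0]],
])

```text
clock: 1.9
eef_pos: [429.8, -282.6, 6.3]
tool_rot: [-0.001, 0.995, 0.098, -0.001]
force: [0.3, 0.8, 0.1]
opening: 85.5
finger_force: 0.0
```

Emit:
play_rows([
  [[0, 0, 0, 0, 0, 0], [0, 0, 0, 0, 0, 0], [0, 0, 0, 0, 0, 0], [0, 0, 0, 0, 0, 0], [0, 0, 0, 0, 0, 0], [0, 0, 0, 0, 0, 0], [0, 0, 0, 0, 0, 0], [0, 0, 0, 0, 0, 0], [0, 0, 0, 0, 0, 0], [0, 0, 0, 0, 0, 0]],
], fingers=0, squeeze=60)

```text
clock: 2.73
eef_pos: [430.8, -283.2, 8.4]
tool_rot: [0.0, 0.995, 0.098, 0.0]
force: [-1.5, -0.2, 5.9]
opening: 25.3
finger_force: 59.4
```

Emit:
play_rows([
  [[0, 0, -0.4, 0, 0, 0], [0, 0, -0.7, 0, 0, 0], [0, 0, -0.8, 0, 0, 0], [0, 0, -0.8, 0, 0, 0], [0, 0, -0.8, 0, 0, 0], [0, 0, -0.7, 0, 0, 0], [0, 0, -0.3, 0, 0, 0], [0, 0, 0, 0, 0, 0]],
], squeeze=80)

```text
clock: 3.4
eef_pos: [431.3, -283.5, 190.4]
tool_rot: [0.002, 0.995, 0.098, 0.002]
force: [0.3, -0.4, -4.8]
opening: 25.2
finger_force: 79.9
```

```bash
python3 -c "
from h import *
plan(550,198,187,1.756)"
```

```text
t 3.4 pos [ 431.3 -283.5  190.4] yaw 0.196 F [ 0.3 -0.4 -4.8] open 25.2 | shift units [  5.26 -11.23   0.06] turn [  0.04   0.   -13.  ]
```

Emit:
play_rows([
  [[0.2, -0.44, 0, 0, 0, 0], [0.4, -0.85, 0, 0, 0, 0], [0.4, -0.85, 0, 0, 0, 0], [0.4, -0.85, 0, 0, 0, 0], [0.4, -0.85, 0, 0, 0, 0], [0.4, -0.85, 0, 0, 0, 0], [0.4, -0.85, 0, 0, 0, 0], [0.4, -0.85, 0, 0, 0, 0], [0.4, -0.85, 0, 0, 0, 0], [0.4, -0.85, 0, 0, 0, 0], [0.4, -0.85, 0, 0, 0, 0], [0.4, -0.85, 0, 0, 0, 0]],
])

```text
clock: 4.4
eef_pos: [533.9, 138.8, 185.9]
tool_rot: [0.0, 0.995, 0.098, -0.001]
force: [1.6, -0.2, -5.0]
opening: 25.0
finger_force: 79.7
```

Emit:
play_rows([
  [[0.4, -0.85, 0, 0, 0, 0], [0.26, -0.6, 0, 0, 0, 0], [0, 0, 0, 0, 0, -0.5], [0, 0, 0, 0, 0, -1], [0, 0, 0, 0, 0, -1], [0, 0, 0, 0, 0, -1], [0, 0, 0, 0, 0, -1], [0, 0, 0, 0, 0, -1], [0, 0, 0, 0, 0, -1], [0, 0, 0, 0, 0, -1], [0, 0, 0, 0, 0, -1], [0, 0, 0, 0, 0, -1]],
])

```text
clock: 5.4
eef_pos: [548.4, 198.7, 185.6]
tool_rot: [-0.001, 0.783, 0.622, -0.001]
force: [0.1, -0.7, -4.1]
opening: 25.1
finger_force: 80.0
```

Emit:
play_rows([
  [[0, 0, 0, 0, 0, -1], [0, 0, 0, 0, 0, -1], [0, 0, 0, 0, 0, -1], [0, 0, 0, 0, 0, -0.5], [0, 0, 0, 0, 0, 0], [0, 0, 0, 0, 0, 0]],
])

```text
clock: 5.9
eef_pos: [548.6, 198.8, 186.2]
tool_rot: [-0.001, 0.64, 0.769, -0.001]
force: [0.0, 0.2, -4.8]
opening: 25.1
finger_force: 80.1
```

```bash
python3 -c "
from h import *
plan(550,198,100,1.756)
c=cam('side');cv2.imwrite('pics/s1.png',c['img'][60:360,120:420].repeat(2,0).repeat(2,1))"
```

```text
t 5.9 pos [548.6 198.8 186.2] yaw 1.754 F [ 0.   0.2 -4.8] open 25.1 | shift units [-0.03  0.03  2.16] turn [-0.02  0.   -0.02]
```

View pics/s1.png

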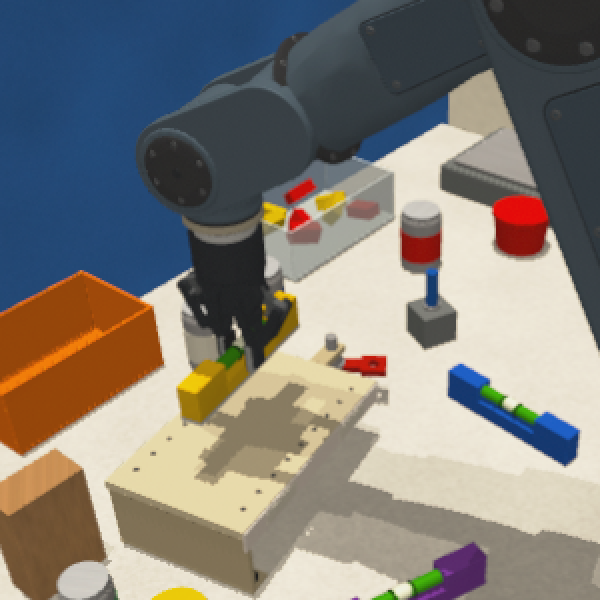

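Side view: the level is held horizontally above the deck and lines up with it. I'll add the slope tilt and lower it.

Emit:
play_rows([
  [[0, 0, 0.5, 0, 0.22, 0], [0, 0, 0.5, 0, 0, 0], [0, 0, 0.5, 0, 0, 0], [0, 0, 0.3, 0, 0, 0], [0, 0, 0.15, 0, 0, 0], [0, 0, 0.1, 0, 0, 0], [0, 0, 0, 0, 0, 0]],
])

```text
clock: 6.53
eef_pos: [549.0, 200.6, 105.5]
tool_rot: [-0.01, 0.639, 0.769, 0.008]
force: [0.4, -0.2, -4.9]
opening: 25.4
finger_force: 80.2
```

Emit:
play_rows([
  [[0, 0, 0.05, 0, 0, 0], [0, 0, 0.05, 0, 0, 0], [0, 0, 0, 0, 0, 0], [0, 0, 0, 0, 0, 0]],
])

```text
clock: 6.87
eef_pos: [549.6, 200.8, 102.7]
tool_rot: [-0.01, 0.639, 0.769, 0.009]
force: [0.8, -1.3, 1.3]
opening: 25.3
finger_force: 81.0
```

Emit:
play_rows([
  [[0, 0, 0.04, 0, 0, 0], [0, 0, 0, 0, 0, 0], [0, 0, 0, 0, 0, 0]],
])

```text
clock: 7.12
eef_pos: [549.8, 200.7, 101.4]
tool_rot: [-0.009, 0.639, 0.769, 0.009]
force: [-0.3, -4.0, 7.9]
opening: 25.2
finger_force: 82.2
```

Emit:
play_rows([
  [[0, 0, 0, 0, 0, 0], [0, 0, 0, 0, 0, 0], [0, 0, 0, 0, 0, 0], [0, 0, 0, 0, 0, 0], [0, 0, 0, 0, 0, 0], [0, 0, 0, 0, 0, 0], [0, 0, -0.4, 0, 0, 0], [0, 0, -0.7, 0, 0, 0], [0, 0, -0.8, 0, 0, 0], [0, 0, -0.8, 0, 0, 0], [0, 0, -0.5, 0, -0.22, 0], [0, 0, 0, 0, 0, 0]],
], fingers=1)

```text
clock: 8.12
eef_pos: [551.3, 198.0, 232.8]
tool_rot: [0.003, 0.639, 0.769, 0.003]
force: [0.5, -0.1, 0.2]
opening: 85.6
finger_force: 0.0
```

```bash
python3 -c "
from h import *
plan(566.5,-186.5,205)"
```

```text
t 8.12 pos [551.3 198.  232.8] yaw 1.756 F [ 0.5 -0.1  0.2] open 85.6 | shift units [-9.52 -1.4   0.69] turn [0.06 0.01 0.  ]
```

Emit:
play_rows([
  [[-0.5, -0.07, 0.03, 0, 0, 0], [-0.9, -0.13, 0.06, 0, 0, 0], [-0.9, -0.13, 0.06, 0, 0, 0], [-0.9, -0.13, 0.06, 0, 0, 0], [-0.9, -0.13, 0.06, 0, 0, 0], [-0.9, -0.13, 0.06, 0, 0, 0], [-0.9, -0.13, 0.06, 0, 0, 0], [-0.9, -0.13, 0.06, 0, 0, 0], [-0.9, -0.13, 0.06, 0, 0, 0], [-0.9, -0.13, 0.06, 0, 0, 0], [-0.9, -0.15, 0.06, 0, 0, 0], [0, 0, 0, 0, 0, 0]],
])

```text
clock: 9.12
eef_pos: [564.3, -191.5, 201.5]
tool_rot: [-0.0, 0.64, 0.768, -0.001]
force: [1.0, 0.2, -0.1]
opening: 85.1
finger_force: 0.0
```

```bash
python3 -c "
from h import *
plan(566.2,-186.3,72,1.756)
c=cam('top');d=cam('side');I=np.hstack([cv2.resize(c['img'][160:260,180:335],(496,320)),cv2.resize(d['img'][170:350,160:310],(267,320))]);cv2.imwrite('pics/l2.png',I)"
```

```text
t 9.12 pos [ 564.3 -191.5  201.5] yaw 1.752 F [ 1.   0.2 -0.1] open 85.1 | shift units [0.12 0.07 3.24] turn [-0.01  0.   -0.03]
```

View pics/l2.png

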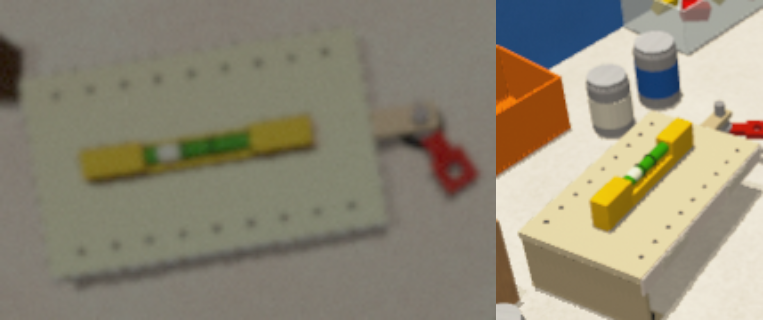

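The level lies flat, central and straight on the deck. The bubble is about 25 mm off toward +y, so the foot needs about +2.1 rad. Now the pin grasp.

Emit:
play_rows([
  [[0.12, 0.07, 0.5, 0, 0, 0], [0, 0, 0.7, 0, 0, 0], [0, 0, 0.7, 0, 0, 0], [0, 0, 0.6, 0, 0, 0], [0, 0, 0.5, 0, 0, 0], [0, 0, 0.24, 0, 0, 0], [0, 0, 0, 0, 0, 0]],
])

```text
clock: 9.8
eef_pos: [565.8, -179.6, 71.2]
tool_rot: [-0.002, 0.638, 0.77, -0.001]
force: [0.2, 0.7, -0.1]
opening: 85.4
finger_force: 0.0
```

```bash
python3 -c "
from h import *
plan(566.2,-186.3,72,1.756)"
```

```text
t 9.8 pos [ 565.8 -179.6   71.2] yaw 1.757 F [ 0.2  0.7 -0.1] open 85.4 | shift units [-0.17 -0.02 -0.02] turn [-0.03 -0.02  0.01]
```

Emit:
play_rows([
  [[0, 0, 0, 0, 0, 0], [0, 0, 0, 0, 0, 0], [0, 0, 0, 0, 0, 0], [0, 0, 0, 0, 0, 0], [0, 0, 0, 0, 0, 0], [0, 0, 0, 0, 0, 0], [0, 0, 0, 0, 0, 0], [0, 0, 0, 0, 0, 0], [0, 0, 0, 0, 0, 0], [0, 0, 0, 0, 0, 0], [0, 0, 0, 0, 0, 0]],
], fingers=0, squeeze=30)

```text
clock: 10.72
eef_pos: [566.6, -181.2, 73.6]
tool_rot: [-0.0, 0.639, 0.769, -0.0]
force: [-4.2, 0.4, 6.5]
opening: 17.0
finger_force: 30.4
```

Emit:
play_rows([
  [[0, 0, 0, 0, 0, 0], [0, 0, -0.2, 0, 0, 0], [0, 0, -0.3, 0, 0, 0], [0, 0, -0.3, 0, 0, 0], [0, 0, -0.4, 0, 0, 0], [0, 0, -0.4, 0, 0, 0], [0, 0, 0, 0, 0, 0], [0, 0, 0, 0, 0, 0]],
], squeeze=80)

```text
clock: 11.38
eef_pos: [567.4, -181.3, 138.6]
tool_rot: [0.001, 0.639, 0.769, 0.0]
force: [-0.6, 0.5, -1.4]
opening: 16.1
finger_force: 78.1
```

```bash
python3 -c "
from h import *
plan(542,-90,140,1.756)
s=robot.sense()['eef_pos']
for n in('side','top'):
    c=cam(n);u=px(c,(566,-186.5,s[2]-15)).round().astype(int);x0,y0=u[0]-25,u[1]-30;print(n,x0,y0,px(c,(566.2,-186.3,68)),px(c,s))
    I=c['img'][y0:y0+60,x0:x0+50];cv2.imwrite('pics/x.png',I)
    J=cv2.resize(I,None,fx=8,fy=8,interpolation=cv2.INTER_CUBIC);A=J if n=='side' else np.hstack([A,J])
cv2.imwrite('pics/pin.png',cv2.convertScaleAbs(A,alpha=1.3)[:,:800])"
```

```text
t 11.38 pos [ 567.4 -181.3  138.6] yaw 1.756 F [-0.6  0.5 -1.4] open 16.1 | shift units [ 2.36 -0.2  -0.04] turn [0.02 0.01 0.  ]
side 310 161 [335.08388259 207.30439223] [334.01812158 186.68994466]
top 356 174 [378.23353391 205.98545   ] [379.89407939 202.57277671]
```

View pics/pin.png

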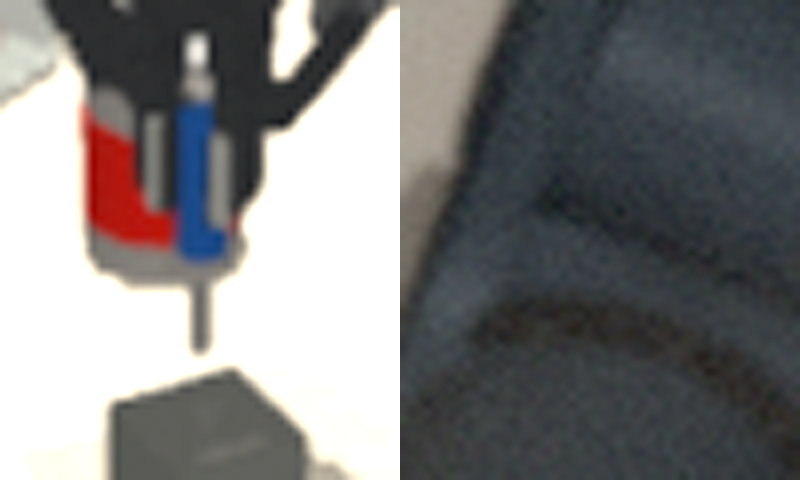

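The side view shows the pin upright in the pads and out of the stand. Its tip is at crop (201,350), i.e. side pixel (334.7,204.3).

```bash
python3 -c "
from h import *
S=cam('side');u=(np.array([201,348])+.5)/8-.5+[310,161]
s=robot.sense()['eef_pos'];print(s)
for z in(74,77,80):
  t=at(S,u,z);print(z,t,(t-s)[:2])
T=np.array([540.3,-21.7])
d=(at(S,u,77)-s)[:2]
print('offset along tool (x,y):',d@[np.cos(1.756),np.sin(1.756)],d@[np.sin(1.756),-np.cos(1.756)])
print(T-d); plan(*(T-d),126,1.756)"
```

```text
[ 566.43126999 -180.89808655  136.59534119]
74 [ 571.73504399 -191.83941095   74.        ] [  5.30377399 -10.9413244 ]
77 [ 569.06647222 -188.10267227   77.        ] [ 2.63520223 -7.20458571]
80 [ 566.39790046 -184.36593359   80.        ] [-0.03336953 -3.46784703]
offset along tool (x,y): -7.566642269306762 1.263436136110847
[537.66479777 -14.49541429]
t 11.53 pos [ 566.4 -180.9  136.6] yaw 1.756 F [-0.5  0.6 -1.2] open 16.2 | shift units [4.22 0.06 0.27] turn [-0.01 -0.01 -0.  ]
```

```bash
python3 -c "
from h import *
plan(540.6,-17.2,124,1.756)"
```

```text
t 11.53 pos [ 566.4 -180.9  136.6] yaw 1.756 F [-0.5  0.6 -1.2] open 16.2 | shift units [4.14 0.12 0.32] turn [-0.01 -0.01 -0.  ]
```

Emit:
play_rows([
  [[0.3, 0.01, 0, 0, 0, 0], [0.6, 0.02, 0, 0, 0, 0], [0.7, 0.02, 0, 0, 0, 0], [0.7, 0.02, 0, 0, 0, 0], [0.7, 0.02, 0, 0, 0, 0], [0.6, 0.02, 0, 0, 0, 0], [0.54, 0.01, 0.1, 0, 0, 0], [0, 0, 0.1, 0, 0, 0], [0, 0, 0.1, 0, 0, 0], [0, 0, 0, 0, 0, 0], [0, 0, 0, 0, 0, 0]],
])

```text
clock: 12.45
eef_pos: [540.9, -17.9, 124.9]
tool_rot: [-0.0, 0.639, 0.769, -0.0]
force: [-0.3, -0.4, -0.8]
opening: 16.4
finger_force: 78.0
```

```bash
python3 -c "
from h import *
plan(540.6,-17.2,124,1.756)
c=cam('side');u=px(c,(541,-22,60)).round().astype(int);x0,y0=u[0]-40,u[1]-40;print(x0,y0)
plan(540.6,-17.2,124,1.756)
I=c['img'][y0:y0+70,x0:x0+80];cv2.imwrite('pics/e1.png',cv2.resize(I,None,fx=8,fy=8,interpolation=cv2.INTER_CUBIC))"
```

```text
t 12.45 pos [540.9 -17.9 124.9] yaw 1.755 F [-0.3 -0.4 -0.8] open 16.4 | shift units [ 0.02 -0.    0.02] turn [-0.01 -0.   -0.01]
266 200
t 12.5 pos [541.1 -18.1 125.1] yaw 1.755 F [ 0.4  1.1 -1.7] open 16.0 | shift units [ 0.02 -0.01  0.03] turn [-0.   -0.   -0.01]
```

View pics/e1.png

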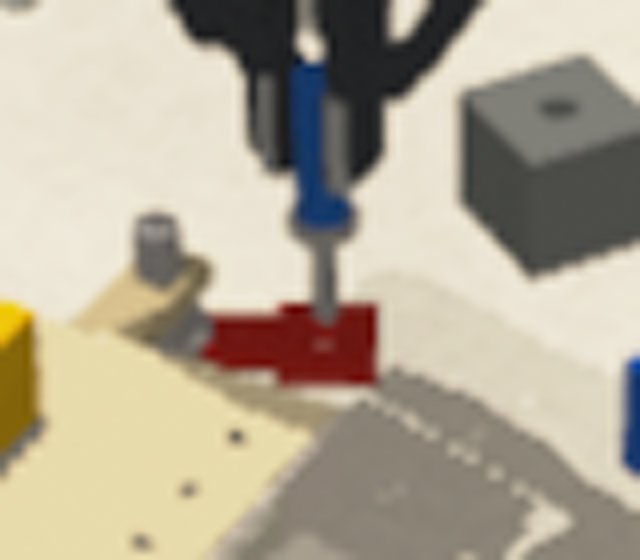

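The tip hovers at crop (326,318), just above the eye, which is visible at crop (322,345). The stem is clear.

```bash
python3 -c "
from h import *
S=cam('side');f=lambda u:(np.array(u)+.5)/8-.5+[266,200]
tip=f((326,317));eye=f((322,345));print('eye z55',at(S,eye,55))
for z in(63,65,67):
  print(z,at(S,tip,z))
plan(540.6,-17.2,124,1.756)"
```

```text
eye z55 [540.03947419 -18.5715861   55.        ]
63 [541.84483264 -23.23200857  63.        ]
65 [540.16383569 -21.19139891  65.        ]
67 [538.48283874 -19.15078925  67.        ]
t 12.55 pos [541.1 -18.1 125.3] yaw 1.755 F [-0.6 -0.4 -1. ] open 16.2 | shift units [ 0.02 -0.01  0.03] turn [ 0.    0.   -0.01]
```

Emit:
play_rows([
  [[0, 0, 0.15, 0, 0, 0], [0, 0, 0.1, 0, 0, 0], [0, 0, 0.05, 0, 0, 0], [0, 0, 0.05, 0, 0, 0], [0, 0, 0, 0, 0, 0]],
])

```text
clock: 12.97
eef_pos: [541.4, -17.8, 111.0]
tool_rot: [0.0, 0.639, 0.769, 0.0]
force: [3.6, -2.7, -4.1]
opening: 16.1
finger_force: 78.0
```

Emit:
play_rows([
  [[0, 0, 0.05, 0, 0, 0], [0, 0, 0.05, 0, 0, 0], [0, 0, 0, 0, 0, 0]],
])

```text
clock: 13.22
eef_pos: [541.1, -17.5, 107.0]
tool_rot: [0.0, 0.639, 0.769, 0.0]
force: [3.8, -2.9, -2.4]
opening: 16.1
finger_force: 78.2
```

The tip is in the eye. I'll ease sideways with the contact force and push down.

Emit:
play_rows([
  [[-0.018, 0.017, 0.1, 0, 0, 0], [0, 0, 0.12, 0, 0, 0], [0, 0, 0.12, 0, 0, 0], [0, 0, 0.1, 0, 0, 0], [0, 0, 0.08, 0, 0, 0], [0, 0, 0.05, 0, 0, 0], [0, 0, 0, 0, 0, 0]],
])

```text
clock: 13.8
eef_pos: [541.5, -17.9, 83.9]
tool_rot: [-0.0, 0.639, 0.769, -0.0]
force: [2.0, -0.6, -2.0]
opening: 16.1
finger_force: 78.2
```

Emit:
play_rows([
  [[0, 0, 0.05, 0, 0, 0], [0, 0, 0.05, 0, 0, 0], [0, 0, 0.05, 0, 0, 0], [0, 0, 0.03, 0, 0, 0], [0, 0, 0, 0, 0, 0]],
])

```text
clock: 14.22
eef_pos: [541.9, -18.0, 78.6]
tool_rot: [0.0, 0.639, 0.769, 0.0]
force: [-6.2, -0.7, 18.2]
opening: 16.4
finger_force: 81.0
```

Fz is 18 N with the tip at about 18 mm, so the collar is seated. I'll ease off 1 mm and plan the arc.

```bash
cat > arc.py <<'E'
from h import *
import sys
p0,d,n=map(float,sys.argv[1:4]);y=1.756
ph=np.linspace(p0,p0+d,int(n)+1);P=55*np.c_[np.cos(ph),np.sin(ph)];D=np.diff(P,axis=0)
print([[round(v@np.array([np.cos(y),np.sin(y)])/40,3),round(v@np.array([np.sin(y),-np.cos(y)])/40,3),0,0,0,0] for v in D])
E
python3 arc.py -2.514 1.0 11
```

```text
[[np.float64(-0.11), np.float64(0.059), 0, 0, 0, 0], [np.float64(-0.105), np.float64(0.068), 0, 0, 0, 0], [np.float64(-0.098), np.float64(0.078), 0, 0, 0, 0], [np.float64(-0.091), np.float64(0.086), 0, 0, 0, 0], [np.float64(-0.082), np.float64(0.094), 0, 0, 0, 0], [np.float64(-0.073), np.float64(0.101), 0, 0, 0, 0], [np.float64(-0.064), np.float64(0.107), 0, 0, 0, 0], [np.float64(-0.054), np.float64(0.113), 0, 0, 0, 0], [np.float64(-0.044), np.float64(0.117), 0, 0, 0, 0], [np.float64(-0.033), np.float64(0.121), 0, 0, 0, 0], [np.float64(-0.022), np.float64(0.123), 0, 0, 0, 0]]
```

Emit:
play_rows([
  [[0, 0, -0.03, 0, 0, 0], [0, 0, 0, 0, 0, 0]],
], squeeze=60)

```text
clock: 14.38
eef_pos: [541.8, -18.0, 78.7]
tool_rot: [0.0, 0.639, 0.769, 0.0]
force: [-1.4, -1.9, 5.4]
opening: 16.4
finger_force: 78.9
```

Emit:
play_rows([
  [[-0.11, 0.059, 0, 0, 0, 0], [-0.105, 0.068, 0, 0, 0, 0], [-0.098, 0.078, 0, 0, 0, 0], [-0.091, 0.086, 0, 0, 0, 0], [-0.082, 0.094, 0, 0, 0, 0], [-0.073, 0.101, 0, 0, 0, 0], [0, 0, 0, 0, 0, 0]],
])

```text
clock: 14.97
eef_pos: [564.4, -36.5, 78.7]
tool_rot: [-0.001, 0.639, 0.769, -0.001]
force: [-6.6, 0.1, 11.9]
opening: 15.9
finger_force: 79.7
```

Emit:
play_rows([
  [[-0.064, 0.107, 0, 0, 0, 0], [-0.054, 0.113, 0, 0, 0, 0], [-0.044, 0.117, 0, 0, 0, 0], [-0.033, 0.121, 0, 0, 0, 0], [-0.022, 0.123, 0, 0, 0, 0], [0, 0, 0, 0, 0, 0]],
])

```text
clock: 15.47
eef_pos: [589.1, -41.7, 78.7]
tool_rot: [-0.0, 0.639, 0.77, -0.001]
force: [-4.7, -6.7, 10.3]
opening: 16.2
finger_force: 79.7
```

```bash
cat > bub.py <<'E'
from h import *
# bubble: pale pixels within green vial band, relative to level along its long axis
def bub(n,mid=(550,199),yaw=1.756,zt=137,show=False):
    c=cam(n);H=cv2.cvtColor(c['img'],cv2.COLOR_BGR2HSV).astype(int)
    a=np.array([np.cos(yaw),np.sin(yaw)]);r=[]
    for s in np.arange(-45,45.1,1):
        best=[]
        for w in(-3,0,3):
            X=np.array([*mid,0.])+[*(s*a),0]+[-w*a[1],w*a[0],0];X[2]=zt
            u=px(c,X).astype(np.float32);best.append(cv2.getRectSubPix(c['img'],(1,1),(float(u[0]),float(u[1])))[0,0])
        v=np.mean(best,0);r.append((s,*v))
    r=np.array(r);red=r[:,3]/(r[:,2]+1)
    return c,r,red
if __name__=='__main__':
    for n in('top','side'):
        c,r,red=bub(n);print(n,' '.join(f'{int(s)}:{q:.1f}' for s,q in zip(r[::2,0],red[::2])))
    s=robot.sense();print(s['clock'],s['eef_pos'],s['force'])
    T=cam('top')['img'][170:240,200:285];S=cam('side')['img'][200:300,195:290]
    cv2.imwrite('pics/bu.png',np.hstack([cv2.resize(T,(486,400),interpolation=cv2.INTER_CUBIC),cv2.resize(S,(300,400),interpolation=cv2.INTER_CUBIC)]))
E
python3 bub.py; python3 arc.py -1.514 0.9 10|sed 's/np.float64//g'
```

```text
top -45:1.0 -43:0.9 -41:0.7 -39:0.6 -37:0.5 -35:0.5 -33:0.5 -31:0.5 -29:0.5 -27:0.5 -25:0.5 -23:0.5 -21:0.5 -19:0.5 -17:0.5 -15:0.5 -13:0.5 -11:0.5 -9:0.5 -7:0.5 -5:0.5 -3:0.5 -1:0.5 1:0.5 3:0.5 5:0.6 7:0.7 9:0.8 11:0.9 13:1.0 15:1.0 17:1.0 19:1.0 21:1.0 23:1.0 25:1.0 27:0.9 29:0.8 31:0.7 33:0.6 35:0.5 37:0.5 39:0.5 41:0.5 43:0.6 45:0.7
side -45:1.0 -43:0.8 -41:0.6 -39:0.6 -37:0.6 -35:0.6 -33:0.6 -31:0.6 -29:0.6 -27:0.6 -25:0.6 -23:0.6 -21:0.6 -19:0.6 -17:0.6 -15:0.7 -13:0.7 -11:0.6 -9:0.6 -7:0.5 -5:0.5 -3:0.6 -1:0.6 1:0.6 3:0.6 5:0.7 7:0.8 9:0.9 11:1.0 13:1.0 15:1.0 17:1.0 19:1.0 21:1.0 23:1.0 25:1.0 27:0.8 29:0.7 31:0.6 33:0.6 35:0.6 37:0.5 39:0.6 41:0.7 43:1.0 45:1.2
15.5667 [589.09226676 -41.65139665  78.69984138] [-4.80648878 -7.30858436  8.12626796]
[[(-0.01), (0.123), 0, 0, 0, 0], [(0.001), (0.124), 0, 0, 0, 0], [(0.012), (0.123), 0, 0, 0, 0], [(0.023), (0.122), 0, 0, 0, 0], [(0.034), (0.119), 0, 0, 0, 0], [(0.044), (0.115), 0, 0, 0, 0], [(0.055), (0.111), 0, 0, 0, 0], [(0.064), (0.106), 0, 0, 0, 0], [(0.074), (0.099), 0, 0, 0, 0], [(0.082), (0.092), 0, 0, 0, 0]]
```

Emit:
play_rows([
  [[-0.03, 0.123, 0, 0, 0, 0], [0.0, 0.124, 0, 0, 0, 0], [0.012, 0.123, 0, 0, 0, 0], [0.023, 0.122, 0, 0, 0, 0], [0.034, 0.119, 0, 0, 0, 0], [0.044, 0.115, 0, 0, 0, 0], [0.055, 0.111, 0, 0, 0, 0], [0, 0, 0, 0, 0, 0], [0, 0, 0, 0, 0, 0], [0, 0, 0, 0, 0, 0], [0, 0, 0, 0, 0, 0], [0, 0, 0, 0, 0, 0]],
])

```text
clock: 16.67
eef_pos: [621.7, -30.0, 78.8]
tool_rot: [0.001, 0.639, 0.77, -0.0]
force: [0.4, -5.7, 4.9]
opening: 16.2
finger_force: 79.0
```

```bash
cat > b2.py <<'E'
from bub import *
def edges(s,q,th):
    i=np.nonzero(np.diff(q>th))[0];return [s[k]+(th-q[k])/(q[k+1]-q[k]) for k in i]
def go(mid=(550,199),zt=137):
    for n in('top','side'):
        c,r,red=bub(n,mid,zt=zt);E=np.array(edges(r[:,0],red,.76));print(n,E.round(1))
    s=robot.sense();print(s['clock'],s['eef_pos'].round(1),s['force'].round(1))
if __name__=='__main__': go()
E
python3 b2.py
```

```text
top [-40.5  -1.7  20.2]
side [-45.   -3.7  16.7  41.4]
16.7667 [621.6 -30.   78.7] [-0.3 -4.8  4.7]
```

```bash
sed -i 's/np.arange(-45,45.1,1)/np.arange(-60,60.1,1)/' bub.py; python3 b2.py; python3 arc.py -0.884 0.5 6|sed 's/np.float64//g'
```

```text
top [-40.6  -1.8  19.6  46.7]
side [-45.   -3.7  16.4  41.4]
16.8667 [621.6 -29.9  78.7] [-0.6 -5.7  4.4]
[[(0.059), (0.098), 0, 0, 0, 0], [(0.067), (0.093), 0, 0, 0, 0], [(0.075), (0.087), 0, 0, 0, 0], [(0.082), (0.08), 0, 0, 0, 0], [(0.088), (0.073), 0, 0, 0, 0], [(0.094), (0.066), 0, 0, 0, 0]]
```

```bash
python3 - <<'E'
from bub import *
for n,z in(('top',137),('side',137)):
    r=np.mean([bub(n,zt=z)[1] for _ in range(5)],0)
    print(n,'G',' '.join(f'{int(s)}:{int(g)}' for s,g in zip(r[10:-10,0],r[10:-10,2])))
    print(n,'B',' '.join(f'{int(s)}:{int(g)}' for s,g in zip(r[10:-10,0],r[10:-10,1])))
E
```

```text
top G -50:115 -49:115 -48:114 -47:113 -46:110 -45:107 -44:104 -43:101 -42:98 -41:95 -40:93 -39:91 -38:90 -37:90 -36:90 -35:90 -34:90 -33:90 -32:90 -31:90 -30:90 -29:90 -28:90 -27:89 -26:89 -25:89 -24:89 -23:89 -22:89 -21:89 -20:89 -19:89 -18:89 -17:89 -16:88 -15:86 -14:85 -13:83 -12:81 -11:78 -10:76 -9:76 -8:77 -7:79 -6:83 -5:86 -4:90 -3:95 -2:99 -1:104 0:109 1:114 2:118 3:122 4:125 5:126 6:127 7:128 8:128 9:128 10:127 11:126 12:125 13:123 14:121 15:118 16:114 17:111 18:106 19:102 20:97 21:95 22:92 23:90 24:89 25:89 26:88 27:89 28:89 29:89 30:89 31:89 32:89 33:89 34:90 35:89 36:89 37:89 38:89 39:90 40:90 41:89 42:89 43:88 44:88 45:87 46:87 47:87 48:89 49:91 50:95
top B -50:35 -49:35 -48:34 -47:34 -46:33 -45:32 -44:31 -43:30 -42:30 -41:29 -40:28 -39:27 -38:27 -37:27 -36:28 -35:28 -34:28 -33:28 -32:27 -31:28 -30:28 -29:28 -28:27 -27:27 -26:26 -25:26 -24:27 -23:27 -22:26 -21:26 -20:26 -19:26 -18:27 -17:26 -16:26 -15:25 -14:25 -13:26 -12:25 -11:25 -10:24 -9:25 -8:26 -7:28 -6:31 -5:34 -4:41 -3:50 -2:59 -1:69 0:80 1:90 2:98 3:105 4:111 5:114 6:116 7:117 8:117 9:117 10:116 11:115 12:113 13:
[... 937 characters left out ...]
 46:198 47:199 48:199 49:199 50:199
side B -50:10 -49:10 -48:10 -47:10 -46:10 -45:10 -44:10 -43:10 -42:10 -41:10 -40:10 -39:10 -38:10 -37:10 -36:15 -35:22 -34:26 -33:27 -32:27 -31:30 -30:31 -29:31 -28:28 -27:29 -26:31 -25:30 -24:28 -23:28 -22:30 -21:30 -20:28 -19:28 -18:30 -17:31 -16:30 -15:30 -14:32 -13:31 -12:24 -11:17 -10:14 -9:15 -8:15 -7:19 -6:38 -5:71 -4:108 -3:141 -2:166 -1:187 0:202 1:211 2:214 3:214 4:214 5:214 6:215 7:214 8:214 9:214 10:213 11:209 12:203 13:193 14:177 15:148 16:113 17:77 18:49 19:34 20:27 21:23 22:24 23:26 24:26 25:23 26:24 27:26 28:25 29:23 30:25 31:26 32:25 33:22 34:24 35:26 36:24 37:22 38:24 39:25 40:22 41:19 42:20 43:19 44:15 45:10 46:10 47:10 48:10 49:10 50:10
```

A centre mark shows at s≈-12 (side). The other one is hidden under the bubble and should emerge as I go on.

Emit:
play_rows([
  [[0.059, 0.098, 0, 0, 0, 0], [0.067, 0.093, 0, 0, 0, 0], [0.075, 0.087, 0, 0, 0, 0], [0.082, 0.08, 0, 0, 0, 0], [0.088, 0.073, 0, 0, 0, 0], [0, 0, 0, 0, 0, 0], [0, 0, 0, 0, 0, 0], [0, 0, 0, 0, 0, 0], [0, 0, 0, 0, 0, 0], [0, 0, 0, 0, 0, 0], [0, 0, 0, 0, 0, 0], [0, 0, 0, 0, 0, 0]],
])

```text
clock: 18.37
eef_pos: [636.1, -12.1, 78.8]
tool_rot: [0.001, 0.639, 0.769, -0.0]
force: [0.3, -5.7, 4.2]
opening: 16.3
finger_force: 78.9
```

```bash
cat > b3.py <<'E'
from b2 import *
for n in('top','side'):
    R=[bub(n) for _ in range(4)];r=np.mean([x[1] for x in R],0);q=np.mean([x[2] for x in R],0)
    E=edges(r[:,0],q,.76);print(n,np.round(E,1));k=np.abs(r[:,0])<=24
    print('G',' '.join(f'{int(s)}:{int(g)}' for s,g in zip(r[k,0],r[k,2])))
s=robot.sense();print(s['clock'],s['eef_pos'].round(1),s['force'].round(1))
E
python3 b3.py
```

```text
top [-40.1  -7.2  16.3  47.4]
G -24:89 -23:89 -22:89 -21:90 -20:90 -19:89 -18:89 -17:89 -16:89 -15:88 -14:86 -13:84 -12:82 -11:80 -10:78 -9:79 -8:80 -7:85 -6:92 -5:100 -4:106 -3:113 -2:119 -1:122 0:125 1:127 2:127 3:127 4:128 5:128 6:128 7:127 8:125 9:124 10:120 11:115 12:110 13:103 14:96 15:90 16:86 17:83 18:82 19:84 20:85 21:87 22:88 23:89 24:89
side [-45.8  -9.7  11.1  41.3]
G -24:169 -23:168 -22:168 -21:167 -20:166 -19:166 -18:163 -17:155 -16:143 -15:128 -14:118 -13:117 -12:124 -11:140 -10:160 -9:182 -8:202 -7:218 -6:228 -5:233 -4:236 -3:237 -2:238 -1:238 0:238 1:238 2:238 3:238 4:237 5:237 6:234 7:225 8:209 9:186 10:159 11:140 12:132 13:136 14:144 15:154 16:160 17:164 18:168 19:170 20:172 21:173 22:174 23:175 24:174
18.7667 [636.  -12.1  78.7] [ 0.9 -5.8  3.3]
```

Emit:
play_rows([
  [[0.05, 0.036, 0, 0, 0, 0], [0.05, 0.034, 0, 0, 0, 0], [0, 0, 0, 0, 0, 0], [0, 0, 0, 0, 0, 0], [0, 0, 0, 0, 0, 0], [0, 0, 0, 0, 0, 0], [0, 0, 0, 0, 0, 0], [0, 0, 0, 0, 0, 0], [0, 0, 0, 0, 0, 0], [0, 0, 0, 0, 0, 0], [0, 0, 0, 0, 0, 0]],
])

```text
clock: 19.68
eef_pos: [637.9, -7.8, 78.8]
tool_rot: [0.001, 0.639, 0.77, -0.0]
force: [-1.0, -5.4, 5.1]
opening: 16.4
finger_force: 78.9
```

```bash
python3 b3.py
```

```text
top [-39.8  -8.2  15.5  47.4]
G -24:88 -23:88 -22:88 -21:89 -20:89 -19:89 -18:89 -17:89 -16:89 -15:88 -14:87 -13:85 -12:83 -11:80 -10:79 -9:81 -8:84 -7:90 -6:98 -5:105 -4:111 -3:117 -2:121 -1:124 0:126 1:128 2:128 3:128 4:128 5:128 6:128 7:127 8:125 9:122 10:118 11:112 12:105 13:97 14:89 15:84 16:82 17:79 18:80 19:83 20:86 21:87 22:88 23:89 24:88
side [-46.5 -11.   10.8  40.9]
G -24:171 -23:171 -22:171 -21:171 -20:170 -19:168 -18:161 -17:153 -16:141 -15:130 -14:122 -13:123 -12:132 -11:151 -10:172 -9:194 -8:212 -7:226 -6:234 -5:237 -4:237 -3:238 -2:238 -1:238 0:238 1:238 2:238 3:238 4:237 5:237 6:233 7:222 8:204 9:178 10:147 11:127 12:122 13:130 14:141 15:151 16:159 17:163 18:168 19:169 20:170 21:171 22:172 23:173 24:173
20.0833 [637.9  -7.8  78.8] [ 0.  -5.7  5.1]
```

The bubble is symmetric between the marks in both views. I'll unload the side force, then release the pin.

Emit:
play_rows([
  [[-0.02, -0.004, 0, 0, 0, 0], [0, 0, 0, 0, 0, 0]],
])

```text
clock: 20.25
eef_pos: [637.9, -8.1, 78.7]
tool_rot: [0.0, 0.639, 0.769, 0.0]
force: [0.2, -4.4, 5.7]
opening: 16.0
finger_force: 78.9
```

Emit:
play_rows([
  [[0, 0, 0, 0, 0, 0], [0, 0, 0, 0, 0, 0], [0, 0, 0, 0, 0, 0], [0, 0, 0, 0, 0, 0], [0, 0, 0, 0, 0, 0], [0, 0, 0, 0, 0, 0]],
], fingers=0.4)

```text
clock: 20.75
eef_pos: [637.5, -7.5, 78.3]
tool_rot: [-0.0, 0.639, 0.769, -0.0]
force: [1.1, -0.1, 0.7]
opening: 34.2
finger_force: 0.0
```

Emit:
play_rows([
  [[0, 0, -0.1, 0, 0, 0], [0, 0, -0.3, 0, 0, 0], [0, 0, -0.6, 0, 0, 0], [0, 0, -0.8, 0, 0, 0], [0, 0, -0.8, 0, 0, 0], [0, 0, -0.8, 0, 0, 0], [0, 0, -0.4, 0, 0, 0], [0, 0, 0, 0, 0, 0]],
])

```text
clock: 21.42
eef_pos: [639.2, -7.8, 236.2]
tool_rot: [0.003, 0.639, 0.769, 0.002]
force: [1.1, 0.4, -0.0]
opening: 34.3
finger_force: 0.0
```

```bash
python3 b3.py; python3 -c "
from h import *
plan(550,199,200,1.756)
c=cam('side');cv2.imwrite('pics/z1.png',c['img'])
I=c['img'];B=cv2.inRange(cv2.cvtColor(I,cv2.COLOR_BGR2HSV),(100,120,40),(125,255,255));print(px(c,(638,-13,115)),px(c,(638,-13,60)))
u=px(c,(638,-13,90)).astype(int);b=B[u[1]-40:u[1]+40,u[0]-12:u[0]+12];ys,xs=np.nonzero(b);print(ys.min()+u[1]-40,ys.max()+u[1]-40,xs.mean()+u[0]-12)"
```

```text
top [-39.9  -8.1  15.3  47.5]
G -24:87 -23:88 -22:88 -21:88 -20:87 -19:87 -18:88 -17:88 -16:88 -15:87 -14:86 -13:84 -12:82 -11:80 -10:79 -9:81 -8:83 -7:89 -6:96 -5:104 -4:110 -3:116 -2:120 -1:123 0:125 1:127 2:127 3:127 4:127 5:127 6:127 7:126 8:124 9:121 10:116 11:111 12:105 13:97 14:89 15:83 16:81 17:79 18:80 19:82 20:84 21:86 22:88 23:89 24:89
side [-46.5 -11.   10.8  40.8]
G -24:171 -23:171 -22:171 -21:171 -20:170 -19:168 -18:161 -17:153 -16:142 -15:130 -14:122 -13:123 -12:132 -11:151 -10:172 -9:194 -8:212 -7:226 -6:234 -5:237 -4:237 -3:238 -2:238 -1:238 0:238 1:238 2:238 3:238 4:237 5:236 6:232 7:222 8:204 9:177 10:147 11:127 12:122 13:130 14:141 15:152 16:159 17:164 18:168 19:169 20:170 21:171 22:172 23:173 24:173
21.8167 [637.3  -7.7 229.5] [-0.6  0.3  0. ]
t 21.82 pos [637.3  -7.7 229.5] yaw 1.756 F [-0.6  0.3  0. ] open 34.2 | shift units [ 5.48 -1.19  0.74] turn [-0.01 -0.   -0.  ]
[275.27578416 212.35860746] [276.46173261 229.07355349]
212 230 275.6041666666667
```

```bash
python3 -c "
import cv2,numpy as np
I=cv2.imread('pics/z1.png')[195:315,190:310];cv2.imwrite('pics/z2.png',cv2.resize(I,(600,600),interpolation=cv2.INTER_CUBIC))"
```

```text
(no output)
```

View pics/z2.png

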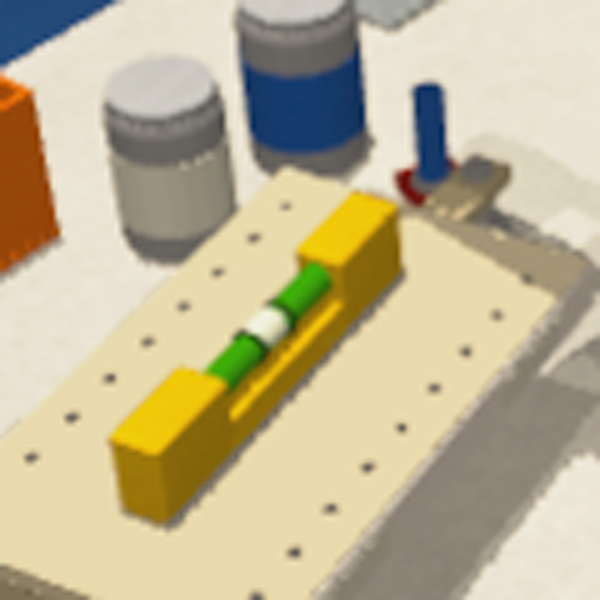

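The picture shows the pin upright and home in the eye and the bubble between its rings at (268,326). The level is flat and straight. Now I'll shut the fingers and press on the middle.

Emit:
play_rows([
  [[0.3, -0.06, 0, 0, 0, 0], [0.6, -0.13, 0.08, 0, 0, 0], [0.7, -0.15, 0.1, 0, 0, 0], [0.7, -0.15, 0.1, 0, 0, 0], [0.7, -0.15, 0.1, 0, 0, 0], [0.7, -0.15, 0.1, 0, 0, 0], [0.7, -0.16, 0.1, 0, 0, 0], [0.6, -0.13, 0.1, 0, 0, 0], [0.48, -0.11, 0.06, 0, 0, 0], [0, 0, 0, 0, 0, 0], [0, 0, 0, 0, 0, 0]],
], fingers=0, squeeze=20)

```text
clock: 22.78
eef_pos: [549.7, 200.1, 200.8]
tool_rot: [-0.0, 0.638, 0.77, -0.0]
force: [1.1, -0.4, 0.1]
opening: 0.0
finger_force: 0.0
```

Emit:
play_rows([
  [[0, 0, 0.4, 0, 0, 0], [0, 0, 0.4, 0, 0, 0], [0, 0, 0.15, 0, 0, 0], [0, 0, 0, 0, 0, 0], [0, 0, 0, 0, 0, 0]],
])

```text
clock: 23.2
eef_pos: [550.7, 198.6, 163.2]
tool_rot: [0.0, 0.639, 0.769, -0.0]
force: [-0.3, -0.2, 0.6]
opening: -0.1
finger_force: 0.0
```

```bash
python3 -c "
from h import *
plan(550,199.5,150,1.756)"
```

```text
t 23.2 pos [550.7 198.6 163.2] yaw 1.755 F [-0.3 -0.2  0.6] open -0.1 | shift units [ 0.03 -0.01  0.33] turn [-0.    0.   -0.01]
```

Emit:
play_rows([
  [[0, 0, 0.06, 0, 0, 0], [0, 0, 0.06, 0, 0, 0], [0, 0, 0.06, 0, 0, 0], [0, 0, 0.06, 0, 0, 0], [0, 0, 0.04, 0, 0, 0], [0, 0, 0.04, 0, 0, 0], [0, 0, 0, 0, 0, 0]],
])

```text
clock: 23.78
eef_pos: [550.3, 199.0, 149.7]
tool_rot: [-0.0, 0.639, 0.769, -0.0]
force: [-1.1, 1.2, -0.2]
opening: -0.1
finger_force: 0.0
```

Emit:
play_rows([
  [[0, 0, 0.03, 0, 0, 0], [0, 0, 0.03, 0, 0, 0], [0, 0, 0, 0, 0, 0]],
])

```text
clock: 24.03
eef_pos: [550.4, 199.0, 147.5]
tool_rot: [-0.0, 0.639, 0.769, -0.0]
force: [-1.0, -0.4, -0.1]
opening: -0.1
finger_force: 0.0
```

Emit:
play_rows([
  [[0, 0, 0.025, 0, 0, 0], [0, 0, 0.025, 0, 0, 0], [0, 0, 0, 0, 0, 0]],
])

```text
clock: 24.28
eef_pos: [550.4, 199.0, 145.5]
tool_rot: [-0.0, 0.639, 0.769, -0.0]
force: [-0.4, -0.4, -0.1]
opening: -0.1
finger_force: 0.0
```

Emit:
play_rows([
  [[0, 0, 0.02, 0, 0, 0], [0, 0, 0, 0, 0, 0]],
])

```text
clock: 24.45
eef_pos: [550.4, 199.0, 144.7]
tool_rot: [-0.0, 0.639, 0.769, -0.0]
force: [-0.3, -0.5, -0.1]
opening: 0.1
finger_force: 0.0
```

Emit:
play_rows([
  [[0, 0, 0.02, 0, 0, 0], [0, 0, 0, 0, 0, 0]],
])

```text
clock: 24.62
eef_pos: [550.4, 199.0, 144.0]
tool_rot: [-0.0, 0.639, 0.769, -0.0]
force: [-0.4, -1.1, 0.8]
opening: 0.0
finger_force: 0.0
```

Emit:
play_rows([
  [[0, 0, 0.02, 0, 0, 0], [0, 0, 0, 0, 0, 0]],
])

```text
clock: 24.78
eef_pos: [550.6, 199.0, 143.7]
tool_rot: [0.0, 0.639, 0.769, 0.0]
force: [-1.0, 0.0, 5.1]
opening: 0.1
finger_force: 2.6
```

Emit:
play_rows([
  [[0, 0, 0.015, 0, 0, 0], [0, 0, 0, 0, 0, 0]],
])

```text
clock: 24.95
eef_pos: [550.7, 198.9, 143.5]
tool_rot: [0.0, 0.639, 0.769, 0.0]
force: [-3.4, -1.7, 8.1]
opening: 0.1
finger_force: 4.3
```

Emit:
play_rows([
  [[0, 0, 0.006, 0, 0, 0], [0, 0, 0, 0, 0, 0], [0, 0, 0, 0, 0, 0], [0, 0, 0, 0, 0, 0], [0, 0, 0, 0, 0, 0], [0, 0, 0, 0, 0, 0], [0, 0, 0, 0, 0, 0], [0, 0, 0, 0, 0, 0]],
])

```text
clock: 25.62
eef_pos: [550.7, 198.9, 143.4]
tool_rot: [0.0, 0.639, 0.769, 0.0]
force: [-3.7, -3.1, 10.8]
opening: -0.1
finger_force: 4.8
```

```bash
python3 -c "
from h import *
F=[]
for i in range(10):
    c=cam('side');F.append(robot.sense()['force'])
print(np.array(F).round(1).tolist(),np.mean(F,0))"; python3 b3.py | grep -A1 side
```

```text
[[-3.1, -1.7, 10.1], [-2.8, -2.2, 10.0], [-2.1, -3.1, 8.8], [-2.5, -2.6, 9.9], [-3.3, -2.7, 9.3], [-3.1, -2.3, 9.8], [-3.4, -2.5, 9.4], [-3.4, -3.3, 9.3], [-3.7, -1.8, 10.3], [-2.4, -2.6, 9.2]] [-2.97434519 -2.46503227  9.60444357]
side [-44.2  -9.5  11.6  41.3]
G -24:64 -23:63 -22:61 -21:59 -20:57 -19:56 -18:55 -17:53 -16:49 -15:47 -14:46 -13:47 -12:47 -11:52 -10:59 -9:67 -8:75 -7:84 -6:94 -5:103 -4:109 -3:114 -2:119 -1:124 0:128 1:131 2:136 3:143 4:148 5:151 6:151 7:144 8:133 9:117 10:99 11:86 12:78 13:78 14:82 15:88 16:93 17:96 18:101 19:103 20:104 21:103 22:105 23:106 24:107
```

The push is steady at about 9.6 N. The bubble, now in the gripper's shadow, is still in place between its marks. Handing in.

```bash
python3 -c "
from station import robot
print(robot.sign_off())"
```

```text
the job is handed in; nothing more can be done
None
```

I handed the job in at about 26.5 s of the 72 s allowed: the level is flat along the deck, the bubble is centred, the pin is left home in the eye, and the arm is pressing down steadily at about 9.6 N. I saw no sign that the goods around had been disturbed, though I didn't re-measure their positions at the end.

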